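Open the ratchet jaw of a desk rack, slide the card box in and close the jaw on it

TASK

The green card box in front of the desk rack belongs in the rack, in the bay beside the notebooks, but the rack's sliding jaw has been ratcheted too far in. Press down the release pad on top of the jaw and, keeping it down, push the jaw back along its bar until there is ample room; then push the box along the desk straight into the bay, all the way back against the bar, and push the jaw in again until the box stands snug between the jaw and the fixed cheek. Do it all by pressing and pushing with the fingers: never lift or tip the box, and leave the other things on the desk where they are.

Things in the scene. Friction and masses are not known exactly. Their poses are not given: they have to be found in the camera images.
- rack: desk rack, fixed: level bar (18 mm deep, top 56 mm up, toothed below every 8 mm) with a notebook slot at its right end. Origin on the desk, at the bar's front face and the left-hand face of the slot's cheek. +x away from the robot, +y left along the bar, z up. Bay for the box: bar behind it (x=0), cheek at its right (y=0, x -120 mm to the bar, 120 mm high), jaw at its left, bare desk below.
- notebook_top (a point): top of the two spiral notebooks that stand in the slot and are part of the rack: up to 215 mm high, rack y 0 to -52 mm, rack x -135 to +35 mm. Axes as the rack.
- bar_end (a point): left-hand end of the rack's bar, on the desk under it: the foot here is 62 mm high, 12 mm thick along the bar and 62 mm deep across it, on a 30 by 74 mm pad 5 mm high. Axes as the rack.
- jaw (a joint): sliding jaw: value = clear width of the bay in m, fixed cheek to jaw face (0 to 0.190; grows as the jaw is pushed back to rack +y). A ratchet stops it opening within 8 mm unless the release is down; with it down only about 2 N of friction is felt. Closing (to rack -y) needs no release: the jaw clicks along with 5 to 10 N.
- release (a joint): spring release on top of the jaw: 0 = up, 0.008 m = fully down. 3.4 N at the start of travel, 6.6 N at the end; the jaw is free while it is pressed 5 mm or more. It springs up when let go, so keep it pressed while pushing the jaw back. At rest it may stand up to 5 mm down, when the pawl rests on a tooth.
- release_pad (a point): centre of the top of the black ribbed release pad (rack x 32 mm, rack y 40 mm), 88 mm above the desk when up; moves with it. Axes as the rack. Open in front, behind and to the bay side (-y); 25 mm to rack +y of this point stands the jaw's thumb ledge (34 mm wide, 8 mm thick, top 106 mm above the desk), against which fingertips on the pad can push the jaw back; its outer side is bare.
- jaw_outer (a point): point on the outer (rack +y) face of the jaw's upright plate, 50 mm up, 35 mm in front of the bar. Moves with the jaw; axes as the rack. Plate: 6 mm thick (its inner face meets the box), 4 to 76 mm above the desk, outer face bare from 64 to 10 mm in front of the bar; then the jaw's housing stands out 52 mm to rack +y, over the bar.
- box_center (a point): centre of the closed green card box, 39 mm above its underside. 156 mm wide (y), 104 mm deep (x), 78 mm high; its -x face is the front, to the robot, with a lip in the middle 60 mm up (30 mm wide, 4 mm out). Home: this point at rack x = -0.051, y = +0.078, box axes as the rack's. The lid stays shut.
- card_box: the same green card box, loose, 0.3 to 0.55 kg; origin at the centre of its underside, axes as point box_center.
- mouse: black computer mouse, 105x60x34 mm, loose; origin at the centre of its underside. Bystander, to be left alone.
- red_case: red hard case lying flat, 120x60x30 mm, loose; origin at the centre of its underside. Bystander, to be left alone.
- glue_stick: glue stick standing upright, 26x26x93 mm, loose; origin at the centre of its underside. Bystander, to be left alone.
- mint_tin: white and teal mint tin, 63x105x26 mm, loose; origin at the centre of its underside. Bystander, to be left alone.
- till_roll: white paper till roll standing on end, 42x42x57 mm, loose; origin at the centre of its underside. Bystander, to be left alone.
- sticky_notes: yellow block of sticky notes, 76x76x19 mm, loose; origin at the centre of its underside. Bystander, to be left alone.

How it is judged:
By the outcome, as a careful person would: the job done as asked, in the order asked, and still so for the second after the job is handed in, with the robot touching nothing.
It also fails if it takes over 67 s, if anything falls off the work surface, if the arm or the gripper's body presses on something with over 40 N, if the wrist force passes 120 N, or if a joint passes its speed limit or range.

ROBOT

A 6-joint arm with a two-finger parallel gripper is mounted at the origin on a cart in front of the work surface, level with it; the furniture and walls round the work are solid. World frame = base frame: x ahead of the robot, y to its left, z up, the work surface at z = 0. Lengths are in m, angles in rad, forces in N, time in s.
With the tool pointing down it reaches from about 0.35 to 0.8 m from the base axis. Payload 7.3 kg.
Tool frame: the origin (TCP) lies midway between the tips of the shut fingers; the grasp point (between the pads) lies 19 mm behind it; z points along the fingers, y is the line along which they close (so a half turn about z gives the same grasp; the last joint's range is limited). The gripper opens to 85 mm and grips with 20 to 120 N. Pads are 22 mm wide; open, the fingers measure 114 mm over their backs; the gripper's body (76 mm by 85 mm) begins 54 mm behind the grasp point. The pads swing forward as they close: fully open they stand 13 mm farther back than shut.
Start: joints at [-1.276, 0.342, 1.524, -0, 1.275, -0.146], TCP at [0.224, -0.475, 0.231] pointing down, gripper open.
Joint ranges: [-2.53, 2.53], [-0.77, 2.02], [0.04, 2.7], [-1, 4.14], [0.28, 2.66], [-3.11, 3.11]. Speed limits (rad/s): [2.57, 2.57, 3.14, 3.14, 3.14, 3.14].

INTERFACE

Orientations are given as a unit quaternion [w, x, y, z].
In Python, from plant import env gives the robot as it stands.
- The arm moves only by the tool jog_arm, never from a script. Its argument "targets" is a list of rows, each an object with "slide": the shift along the tool's x, y, z in cm, a list of three; "twist": the turn, a rotation vector about the tool's x, y, z in rad, a list of three; "hand": the finger opening in cm, from 0 to 8.54. In form: [{"slide": [dx, dy, dz], "twist": [wx, wy, wz], "hand": hand}, ...]. A call has 1 to 8 rows; each row shifts and turns the commanded pose from where the row before left it, along the tool's axes as they then stand; what a row does not reach is not made up. A row lasts 1/12 s, in which the tool goes at most 41.7 mm and 7.16 degrees, less where a joint would pass 70% of its speed; a pose out of reach is approached as far as the arm can. A call with a gripper value outside its range is refused whole. The fingers move at their own pace and stop on an object; "force" is the grip in N (left out, the last holds). Time passes only in rows, so rows that do not move let the fingers close. It gives the time, the measured TCP pose, the force, the opening and the grip force at its end, in the units of the state.
- env.observe(): the state, without advancing time (a new reading comes with each control period).
- env.read_camera(name): name is "scene" or "top" or "wrist"; returns (picture, depth): 420x560x3 uint8, blue, green, red; 420x560 float32, m along the optical axis (not along the pixel's ray), 0 where there is no reading.
- env.calibration(name): a dict with "camera_matrix" (3x3 intrinsics, pixels), "extrinsics" (4x4, takes a point from world to camera coordinates). Camera axes: x right, y up, looking along -z (the intrinsics and any distortion apply to the point x, -y, -z); pixel columns grow to the right and rows downward; lengths in m; the calibration is good to about 2 mm. The wrist camera is an equidistant fisheye: a pixel r from the principal point sees the ray r / f radians off the axis. A picture is of the moment at which its call begins: read the wrist's pose just before it. calibration takes no time and is no camera call; for the wrist camera it gives the pose at the moment of the call.
- env.close_job(): hands the job in; it is judged then, once.
The state is a dict: "time_s": time; "joint_positions": joint angles; "dq": joint speeds; "joint_torque": joint torques, N m; "eef_pos": TCP position; "tcp_rot": TCP orientation; "ft_force": force on the tool from outside, world axes, zero at the start; "wrist_torque": the same for the moment, N m; "gripper_width": finger opening in m; "grip_force": force on a finger pad.
Only numpy, scipy, OpenCV 4.12 (cv2) and the standard library are available. Lean on these libraries where they do the work, as an engineer would, in place of code of your own. Each camera call takes 0.05 s, during which the arm holds its last target. There are 200 camera calls.

## Working session

There is one attempt and no reset: what is moved stays moved. The work goes in short steps, Python scripts to look and compute and a tool call to move; the robot and the scene stay as the last step left them, time stands still between calls to the robot, and variables do not carry over. Pictures are saved under pics/ and viewed, at most 10 in all, crops included, and the job is handed in when it is done.

Besides the shell and the picture viewer there is one more tool, called after "Request:" as name(argument=value, ...), one argument or row to a line, values as JSON. jog_arm: Moves the arm, as the interface text tells. Its arguments: {"type":"object","properties":{"targets":{"type":"array"},"force":{"type":"number"}},"required":["targets"]}

```bash
ls; mkdir -p pics; cat > h.py <<'E'
import numpy as np, cv2
from plant import env
def snap(n,f):
    im,d=env.read_camera(n); cv2.imwrite(f'pics/{f}.png',im); np.savez(f'pics/{f}.npz',im=im,d=d); return im,d
def cloud(n,d):
    c=env.calibration(n);K=np.array(c['camera_matrix']);E=np.array(c['extrinsics'])
    v,u=np.mgrid[:d.shape[0],:d.shape[1]]
    X=(u-K[0,2])/K[0,0]*d; Y=-(v-K[1,2])/K[1,1]*d
    P=np.stack([X,Y,-d],-1)-E[:3,3]
    return P@E[:3,:3]   # world
E
python3 - <<'E'
from h import *
print(env.observe())
for n in('scene','top'):
    im,d=snap(n,n+'0'); c=env.calibration(n); print(n,c); print((d>0).mean())
E
```

```text
pics
{'time_s': 0.0, 'joint_positions': array([-1.27599417e+00,  3.42726890e-01,  1.52501218e+00, -1.05505216e-05,
        1.27539013e+00, -1.45984678e-01]), 'dq': array([ 0.00113349, -0.00016901, -0.00091425, -0.0012546 , -0.00024614,
        0.00106581]), 'joint_torque': array([-9.00850391e-04, -4.33676505e+01, -2.46018702e+01, -2.59152948e-04,
        7.70317420e-03,  6.69756176e-06]), 'eef_pos': array([ 0.22390008, -0.47442387,  0.23062548]), 'tcp_rot': array([-7.65769195e-04,  9.75810894e-01,  2.18614977e-01, -6.21448878e-05]), 'ft_force': array([ 0.37574755,  0.06119515, -0.02713769]), 'wrist_torque': array([-0.02834089,  0.00782004,  0.01009972]), 'grip_force': 0.0, 'gripper_width': 0.08516869134189066}
scene {'camera_matrix': array([[471.10770409,   0.        , 277.36123667],
       [  0.        , 471.10770409, 208.30671622],
       [  0.        ,   0.        ,   1.        ]]), 'extrinsics': array([[-0.96654921, -0.25559023, -0.02136028,  0.60679616],
       [ 0.10946022, -0.48638437,  0.86686141, -0.13240408],
       [-0.23195061,  0.83552611,  0.49809139, -1.21426875],
       [ 0.        ,  0.        ,  0.        ,  1.        ]])}
0.9909311224489796
top {'camera_matrix': array([[383.54079521,   0.        , 276.3198938 ],
       [  0.        , 383.54079521, 215.85616791],
       [  0.        ,   0.        ,   1.        ]]), 'extrinsics': array([[-0.01474515, -0.99963909, -0.02245599,  0.13394485],
       [ 0.99499345, -0.0168894 ,  0.09850265, -0.5967086 ],
       [-0.09884637, -0.02089113,  0.99488339, -1.04287264],
       [ 0.        ,  0.        ,  0.        ,  1.        ]])}
0.9959778911564626
```

View pics/scene0.png

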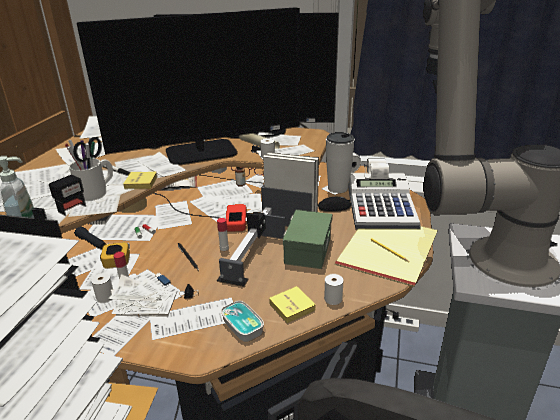

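View pics/top0.png

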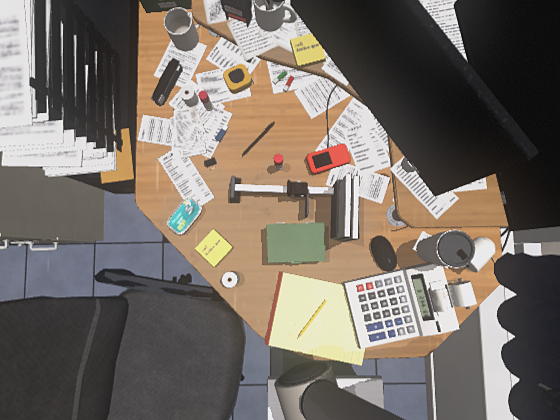

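The top view shows the bar along row ~188 from its left foot (235,188) to the notebooks (345,208). The jaw is at (300,190) and the box at (296,243). The glue stick (278,160) and red case (328,158) are behind the bar, with the mouse (383,252) at the right. Next I'll measure these.

```bash
cat > m.py <<'E'
from h import *
def measure(im,d):
    W=cloud('top',d); hsv=cv2.cvtColor(im,cv2.COLOR_BGR2HSV)
    reg=np.zeros(d.shape,bool); reg[140:290,200:370]=1
    z=W[...,2]
    g=reg&(hsv[...,0]>50)&(hsv[...,0]<90)&(hsv[...,1]>50)&(abs(z-.078)<.012)
    p=W[g]; r=cv2.minAreaRect((p[:,:2]*1000).astype(np.float32)); print('box',r,np.median(p[:,2]),g.sum())
    return W,z,reg
if __name__=='__main__':
    f=np.load('pics/top0.npz'); im,d=f['im'],f['d']
    W,z,reg=measure(im,d)
    m=reg&(abs(z-.056)<.006); m[:175]=0; m[202:]=0; m[:,335:]=0; m[:,:228]=0
    p=W[m]; print('bar',cv2.minAreaRect((p[:,:2]*1000).astype(np.float32)),np.median(p[:,2]))
    for lo,hi,n in((.068,.098,'jaw top'),(.098,.115,'ledge'),(.15,.23,'notebooks'),(.058,.07,'foot')):
        m=reg&(z>lo)&(z<hi); m[:170]=0; m[230 if n!='notebooks' else 290:]=0
        if n=='jaw top': m[:,325:]=0
        if n=='foot': m[:,250:]=0
        p=W[m]; print(n,m.sum(),p.min(0).round(4),p.max(0).round(4),np.median(p,0).round(4))
        if m.sum()>20: print(cv2.minAreaRect((p[:,:2]*1000).astype(np.float32)))
    cv2.imwrite('pics/crop.png',cv2.resize(im[145:280,215:375],None,fx=5,fy=5,interpolation=cv2.INTER_CUBIC)[:600,:800])
    c=z[175:225,280:325]
    np.set_printoptions(linewidth=250)
    print((c[::2,::2]*1000).astype(int))
E
python3 m.py
```

```text
box ((543.8291625976562, 63.904170989990234), (174.44126892089844, 66.23179626464844), 62.150936126708984) 0.07687213682691064 21
bar ((662.0274047851562, 108.98640441894531), (287.0791015625, 57.733272552490234), 82.8467025756836) 0.05573977572524454
jaw top 731 [ 0.5568 -0.0033  0.068 ] [0.6909 0.149  0.0969] [0.5737 0.0613 0.0774]
((624.3701782226562, 71.98228454589844), (152.1902618408203, 133.16586303710938), 89.1759033203125)
ledge 121 [ 0.5544 -0.0447  0.0982] [0.6855 0.094  0.115 ] [ 0.6424 -0.0313  0.1057]
((621.8855590820312, 27.81979751586914), (138.1855010986328, 128.3627471923828), 86.68695831298828)
notebooks 1102 [ 0.5261 -0.0742  0.15  ] [ 0.6834 -0.0357  0.2164] [ 0.6009 -0.0513  0.2101]
((604.9414672851562, -54.99369812011719), (33.16668701171875, 156.45152282714844), 87.62586975097656)
foot 94 [0.6501 0.1978 0.0581] [0.7085 0.2502 0.067 ] [0.6787 0.242  0.061 ]
((674.8423461914062, 235.7837677001953), (57.07386016845703, 51.07260513305664), 55.4686164855957)
[[   1   -2   -2    1    0    0   -3   -2   -1   -1    0    0   -2   -1    0    0   -4   -1    0    0    2  
[... 2142 characters left out ...]
  0    1   -3    0    0    0   -1    2    0    1   -2    0   71   73    0   -1   -4   -1   -2   -1   -1    0]
 [   0   -1    2    0    2   -1   -3   -1    4    1    2   -4    0   58    2    1   -2    2    1    0    1    0    0]
 [  -3    1    1    0   -2    0    1   -4    0    0   -1    0   -3    1   -3   -1    0    2    3    0    0    0    0]
 [   1    2    2    3   -1    0   -1    1    2    2   -2    0    0   -1    0    0    1   -4    0   -1   -1   -2   -2]
 [  -1    0    1    0    2    2    1    0   -2    0   -2    0   -1   76   76   72   74   73    0   -1    1    1    0]
 [  76   78   79   75   77   76   78   78   77   75   78   77   74   76   76   79   77   77   76   75   80   75   78]]
```

View pics/crop.png

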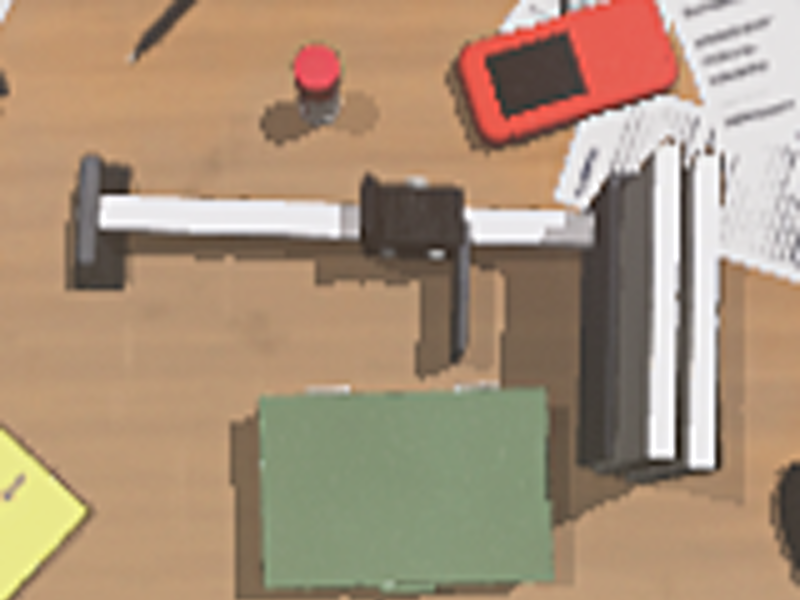

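The crop shows the jaw's pad and housing at crop (415,215), its ledge at the left edge, and its plate running down to (460,355). The box's top corners are at (262,395) and (550,580). I'll now fit these tightly.

```bash
cat > m2.py <<'E'
from h import *
def sel(W,z,r0,r1,c0,c1,lo,hi):
    m=np.zeros(z.shape,bool); m[r0:r1,c0:c1]=1; m&=(z>lo)&(z<hi); return W[m]
def rect(p): 
    r=cv2.minAreaRect((p[:,:2]*1000).astype(np.float32)); return np.round(r[0],1),np.round(r[1],1),round(r[2],2),len(p)
def colfit(p,ax):  # centroid line fit of long thin region
    c=p.mean(0); u,s,vt=np.linalg.svd((p-c)[:,:2]); return c,vt[0]
if __name__=='__main__':
    f=np.load('pics/top0.npz'); W=cloud('top',f['d']); z=W[...,2]
    b=sel(W,z,215,275,255,340,.066,.088); print('box',rect(b),b.mean(0))
    q=sel(W,z,180,200,242,286,.048,.064); c,v=colfit(q,0); print('bar',c,v,np.degrees(np.arctan2(-v[0],v[1])),rect(q))
    q2=sel(W,z,180,200,312,332,.050,.062); c,v=colfit(np.vstack([q,q2]),0); print('bar2',c,v,rect(q2))
    print('plate',rect(sel(W,z,200,218,300,314,.066,.082)),sel(W,z,200,218,300,314,.066,.082).mean(0))
    print('pad',rect(sel(W,z,180,196,291,309,.07,.095)), 'ledge',rect(sel(W,z,180,196,284,294,.098,.112)))
    print('foot',rect(sel(W,z,172,206,225,245,.057,.068)))
    n=sel(W,z,170,245,325,362,.19,.225); print('nb',rect(n))
    ch=sel(W,z,170,245,325,345,.105,.135); print('cheek',rect(ch),ch.min(0),ch.max(0))
E
python3 m2.py
```

```text
box (array([534.3,  54.4]), array([123.3, 191.6]), 0.77, 2306) [0.52498135 0.07132875 0.07719479]
bar [0.67494467 0.15841449 0.05550077] [-0.05357133 -0.99856403] 176.92911901466817 (array([675.4, 158.2]), array([119.5,  19.1]), 86.62, 300)
bar2 [0.67227945 0.10990253 0.05546671] [0.05461274 0.99850761] (array([665.7,  -1.2]), array([52.5, 17.4]), 88.39, 130)
plate (array([616. ,  40.6]), array([ 5.5, 39.6]), 88.27, 39) [0.61507128 0.04041552 0.0738929 ]
pad (array([670.4,  59.8]), array([46.3, 40.6]), 88.34, 232) ledge (array([670.8,  91.1]), array([ 5.3, 29.4]), 88.92, 35)
foot (array([678.3, 230.2]), array([38. , 58.1]), 86.23, 106)
nb (array([605.2, -55. ]), array([ 33.2, 155.9]), 87.63, 887)
cheek (array([607. , -36.7]), array([152.5,  20.4]), 0.52, 264) [ 0.53084394 -0.04752773  0.10501768] [ 0.68320454 -0.02704639  0.13478469]
```

```bash
cat > m3.py <<'E'
from h import *
def ray(n,uv,zp):
    c=env.calibration(n);K=c['camera_matrix'];E=c['extrinsics'];R=E[:3,:3];C=-R.T@E[:3,3]
    uv=np.atleast_2d(uv).astype(float)
    d=np.stack([(uv[:,0]-K[0,2])/K[0,0],-(uv[:,1]-K[1,2])/K[1,1],-np.ones(len(uv))],-1)@R
    return C+d*((zp-C[2])/d[:,2])[:,None]
def box(im):
    hsv=cv2.cvtColor(im,cv2.COLOR_BGR2HSV); g=cv2.inRange(hsv,(45,40,40),(90,255,255)); g[:150]=0;g[290:]=0;g[:,:240]=0;g[:,:][:,345:]=0
    g=cv2.morphologyEx(g,cv2.MORPH_OPEN,np.ones((7,7)))
    c=max(cv2.findContours(g,0,1)[0],key=cv2.contourArea)[:,0]
    p=ray('top',c,.078); r=cv2.minAreaRect((p[:,:2]*1000).astype(np.float32)); print('box',r,len(c)); return r
if __name__=='__main__':
    import sys
    im=np.load(f'pics/{sys.argv[1]}.npz')['im']; box(im)
    S=lambda x,y:(215+(x-2)/5,145+(y-2)/5)
    L=lambda n,z,*p:print(n,ray('top',[S(*q) for q in p],z)[:,:2].round(4).tolist())
    L('bar back/front left,right',.056,(101,195),(101,228),(590,216),(590,245))
    L('bar front at jaw',.056,(340,236),(470,243))
    L('plate outer,inner front end',.076,(455,360),(468,352))
    L('pad corners',.088,(372,186),(462,186),(462,255),(364,250))
    L('cheek edge front/back left',.12,(581,466),(585,235),(607,466))
    L('ledge',.106,(362,175),(362,250))
E
python3 m3.py top0
python3 - <<'E'
import cv2;im=cv2.imread('pics/top0.png')
cv2.imwrite('pics/crop2.png',cv2.resize(im[175:245,280:350],None,fx=8.5,fy=8.5,interpolation=cv2.INTER_NEAREST))
E
```

```text
box ((522.4232788085938, 73.80136108398438), (151.23060607910156, 98.16075897216797), 89.17880249023438) 193
bar back/front left,right [[0.6878, 0.2374], [0.6693, 0.2375], [0.671, -0.0317], [0.6549, -0.0312]]
bar front at jaw [[0.6625, 0.1057], [0.6573, 0.0344]]
plate outer,inner front end [[0.591, 0.0452], [0.5951, 0.0381]]
pad corners [[0.6839, 0.088], [0.683, 0.04], [0.6458, 0.0409], [0.6495, 0.0929]]
cheek edge front/back left [[0.5315, -0.0152], [0.6502, -0.0206], [0.5313, -0.0284]]
ledge [[0.6865, 0.0934], [0.6467, 0.0941]]
```

View pics/crop2.png

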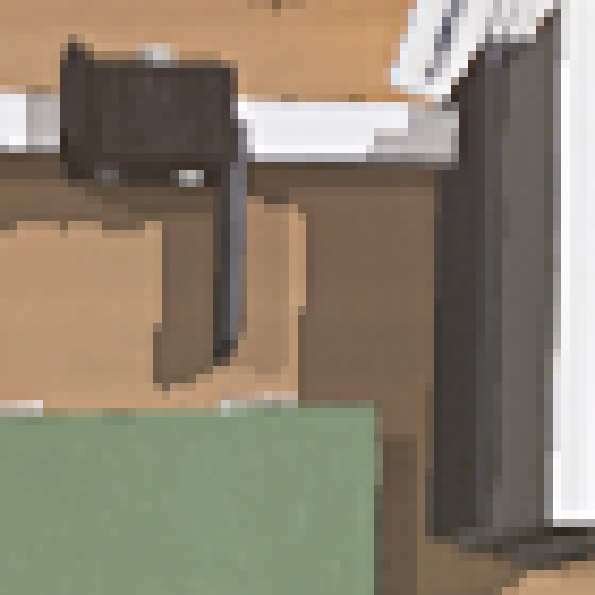

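The crop shows the cheek's base edge at crop x≈437 and its top edge at ≈490, with the bar meeting the cheek at ≈(460,130). The plate's inner top edge runs from (245,200) to (240,345), and the ledge is at x≈62–88.

```bash
cat > m4.py <<'E'
from m3 import *
S=lambda x,y:(280+x/8.5-.5,175+y/8.5-.5)
a=np.radians(-3.1); ex=np.array([np.cos(a),np.sin(a)]); ey=np.array([-ex[1],ex[0]])
P=lambda z,*q:ray('top',[S(*k) for k in q],z)[:,:2]
R=lambda p,o:np.stack([(p-o)@ex,(p-o)@ey],-1).round(4).tolist()
ch=P(.12,(490,540),(490,45)); cb=P(0,(434,535),(440,200)); be=P(.056,(460,160),(245,160))
o=be[0]
print('cheek top',ch.round(4).tolist(),R(ch,o)); print('cheek base',cb.round(4).tolist(),R(cb,o)); print('bar front',be.round(4).tolist(),R(be,o))
pl=P(.076,(245,200),(240,345),(215,360)); print('plate',pl.round(4).tolist(),R(pl,o))
pd=P(.088,(90,60),(235,65),(235,170),(75,165)); print('pad',pd.round(4).tolist(),R(pd,o))
ld=P(.106,(62,60),(88,60),(62,165)); print('ledge',ld.round(4).tolist(),R(ld,o))
b=np.array([.5224,.0738]); print('box',R(b[None],o))
ft=ray('top',[(230,178),(230,202)],.062)[:,:2]; print('foot',R(ft,o))
E
python3 m4.py
```

```text
cheek top [[0.5306, -0.0313], [0.6808, -0.0358]] [[-0.125, -0.004], [0.0252, -0.0004]]
cheek base [[0.5373, -0.0289], [0.6508, -0.0342]] [[-0.1185, -0.0013], [-0.0048, -0.0004]]
bar front [[0.6557, -0.034], [0.6569, 0.0352]] [[0.0, 0.0], [-0.0025, 0.0692]]
plate [[0.641, 0.0367], [0.5949, 0.0394], [0.5903, 0.0473]] [[-0.0185, 0.0699], [-0.0646, 0.07], [-0.0697, 0.0777]]
pad [[0.6845, 0.0851], [0.6821, 0.0397], [0.6488, 0.0404], [0.6513, 0.0904]] [[0.0224, 0.1205], [0.0224, 0.075], [-0.0109, 0.074], [-0.0111, 0.124]]
ledge [[0.6813, 0.0941], [0.6811, 0.086], [0.6485, 0.0946]] [[0.0187, 0.1293], [0.0189, 0.1213], [-0.0141, 0.1281]]
box [[-0.1389, 0.1005]]
foot [[0.0315, 0.286], [-0.0351, 0.2825]]
```

Request:
jog_arm(
  targets=[
    {"slide": [0,0,-0.5],"twist": [0,0,0.124],"hand": 0},
    {"slide": [0,0,-0.5],"twist": [0,0,0.124],"hand": 0},
    {"slide": [0,0,-0.5],"twist": [0,0,0.124],"hand": 0},
    {"slide": [0,0,-0.5],"twist": [0,0,0.124],"hand": 0},
    {"slide": [1.2,-3.68,0],"twist": [0,0,0],"hand": 0},
    {"slide": [1.2,-3.68,0],"twist": [0,0,0],"hand": 0},
    {"slide": [1.2,-3.68,0],"twist": [0,0,0],"hand": 0},
    {"slide": [1.2,-3.68,0],"twist": [0,0,0],"hand": 0},
  ],
)

```text
time_s: 0.77
eef_pos: [0.2801, -0.3287, 0.2508]
tcp_rot: [-0.0, 1.0, -0.028, -0.0]
ft_force: [1.5, -0.4, 0.6]
gripper_width: -0.0001
grip_force: 0.0
```

Request:
jog_arm(
  targets=[
    {"slide": [1.2,-3.68,0],"twist": [0,0,0],"hand": 0},
    {"slide": [1.2,-3.68,0],"twist": [0,0,0],"hand": 0},
    {"slide": [1.2,-3.68,0],"twist": [0,0,0],"hand": 0},
    {"slide": [1.2,-3.68,0],"twist": [0,0,0],"hand": 0},
    {"slide": [1.2,-3.68,0],"twist": [0,0,0],"hand": 0},
    {"slide": [1.2,-3.68,0],"twist": [0,0,0],"hand": 0},
    {"slide": [1.2,-3.68,0],"twist": [0,0,0],"hand": 0},
    {"slide": [1.2,-3.68,0],"twist": [0,0,0],"hand": 0},
  ],
)

```text
time_s: 1.43
eef_pos: [0.3922, -0.0399, 0.2513]
tcp_rot: [0.0, 1.0, -0.028, 0.0]
ft_force: [1.3, -1.1, 0.7]
gripper_width: 0.0001
grip_force: 0.0
```

Request:
jog_arm(
  targets=[
    {"slide": [3.35,-1.48,0],"twist": [0,0,0],"hand": 0},
    {"slide": [3.35,-1.48,0],"twist": [0,0,0],"hand": 0},
    {"slide": [3.35,-1.48,0],"twist": [0,0,0],"hand": 0},
    {"slide": [3.35,-1.48,0],"twist": [0,0,0],"hand": 0},
    {"slide": [3.35,-1.48,0],"twist": [0,0,0],"hand": 0},
    {"slide": [3.35,-1.48,0],"twist": [0,0,0],"hand": 0},
    {"slide": [3.35,-1.48,0],"twist": [0,0,0],"hand": 0},
    {"slide": [3.35,-1.48,0],"twist": [0,0,0],"hand": 0},
  ],
)

```text
time_s: 2.1
eef_pos: [0.6675, 0.0625, 0.2506]
tcp_rot: [0.0, 1.0, -0.028, -0.001]
ft_force: [0.3, -0.2, 0.4]
gripper_width: 0.0
grip_force: 0.0
```

Request:
jog_arm(
  targets=[
    {"slide": [0,0,3],"twist": [0,0,0],"hand": 0},
    {"slide": [0,0,3],"twist": [0,0,0],"hand": 0},
    {"slide": [0,0,3],"twist": [0,0,0],"hand": 0},
    {"slide": [0,0,3],"twist": [0,0,0],"hand": 0},
    {"slide": [0,0,2],"twist": [0,0,0],"hand": 0},
    {"slide": [0,0,0],"twist": [0,0,0],"hand": 0},
  ],
)

```text
time_s: 2.6
eef_pos: [0.663, 0.0616, 0.1052]
tcp_rot: [0.0, 1.0, -0.028, -0.005]
ft_force: [0.1, 0.2, -1.2]
gripper_width: -0.0001
grip_force: 0.0
```

```bash
python3 - <<'E'
from h import *
print(env.observe()['eef_pos'],env.observe()['ft_force'])
a,_=snap('scene','scene1'); b,d=snap('top','top1')
A=cv2.resize(a[170:310,190:350],None,fx=3.4,fy=3.4,interpolation=2); B=cv2.resize(b[140:240,230:340],None,fx=3,fy=3,interpolation=2)
A=A[:476,:460]; o=np.zeros((480,800,3),np.uint8); o[:A.shape[0],:A.shape[1]]=A; o[:B.shape[0],465:465+B.shape[1]]=B
cv2.imwrite('pics/v1.png',o)
E
```

```text
[0.66296145 0.06163386 0.10517358] [ 0.05184654  0.17634457 -1.18008933]
```

View pics/v1.png

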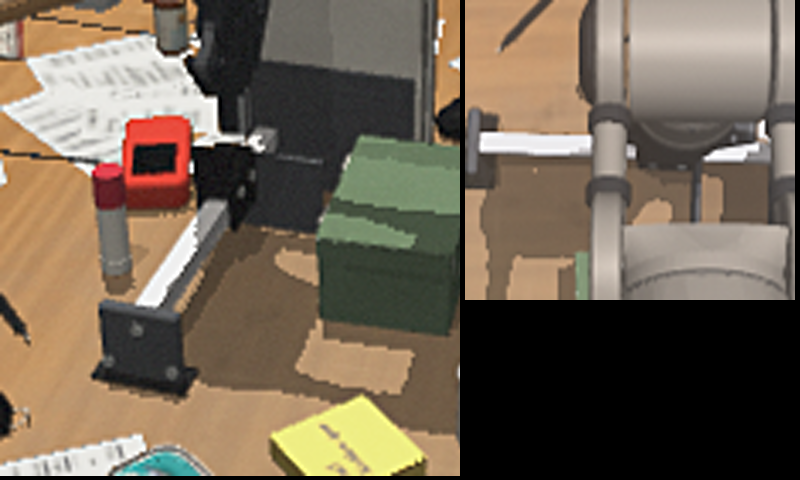

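The scene camera shows the closed fingers right above the jaw's pad (crop ~(225,140)), clear of the glue stick (110,180).

Request:
jog_arm(
  targets=[
    {"slide": [0,0,0.6],"twist": [0,0,0],"hand": 0},
    {"slide": [0,0,0.5],"twist": [0,0,0],"hand": 0},
    {"slide": [0,0,0.3],"twist": [0,0,0],"hand": 0},
    {"slide": [0,0,0.3],"twist": [0,0,0],"hand": 0},
    {"slide": [0,0,0],"twist": [0,0,0],"hand": 0},
  ],
)

```text
time_s: 3.12
eef_pos: [0.6661, 0.0616, 0.094]
tcp_rot: [0.0, 1.0, -0.028, -0.0]
ft_force: [-0.3, -0.1, 0.8]
gripper_width: 0.0002
grip_force: 0.0
```

Request:
jog_arm(
  targets=[
    {"slide": [0,0,0.4],"twist": [0,0,0],"hand": 0},
    {"slide": [0,0,0.4],"twist": [0,0,0],"hand": 0},
    {"slide": [0,0,0.2],"twist": [0,0,0],"hand": 0},
    {"slide": [0,0,0],"twist": [0,0,0],"hand": 0},
  ],
)

```text
time_s: 3.45
eef_pos: [0.6663, 0.0615, 0.0842]
tcp_rot: [0.0, 1.0, -0.028, -0.0]
ft_force: [-1.4, -0.9, 3.2]
gripper_width: 0.0003
grip_force: 1.7
```

Request:
jog_arm(
  targets=[
    {"slide": [0,0,0.2],"twist": [0,0,0],"hand": 0},
    {"slide": [0,0,0.2],"twist": [0,0,0],"hand": 0},
    {"slide": [0,0,0],"twist": [0,0,0],"hand": 0},
  ],
)

```text
time_s: 3.7
eef_pos: [0.6663, 0.0616, 0.0807]
tcp_rot: [0.0, 1.0, -0.028, 0.0]
ft_force: [-1.8, -0.8, 6.2]
gripper_width: 0.0003
grip_force: 3.0
```

Request:
jog_arm(
  targets=[
    {"slide": [0,-0.5,0.08],"twist": [0,0,0],"hand": 0},
    {"slide": [0,-0.5,0],"twist": [0,0,0],"hand": 0},
    {"slide": [0,-0.5,0],"twist": [0,0,0],"hand": 0},
    {"slide": [0,-0.5,0],"twist": [0,0,0],"hand": 0},
    {"slide": [0,-0.5,0],"twist": [0,0,0],"hand": 0},
    {"slide": [0,-0.5,0],"twist": [0,0,0],"hand": 0},
  ],
)

```text
time_s: 4.2
eef_pos: [0.6681, 0.0911, 0.0803]
tcp_rot: [0.0, 1.0, -0.028, 0.0]
ft_force: [-2.5, -2.5, 6.7]
gripper_width: 0.0002
grip_force: 3.0
```

Request:
jog_arm(
  targets=[
    {"slide": [0,-0.9,0],"twist": [0,0,0],"hand": 0},
    {"slide": [0,-0.9,0],"twist": [0,0,0],"hand": 0},
    {"slide": [0,-0.9,0],"twist": [0,0,0],"hand": 0},
    {"slide": [0,-0.9,0],"twist": [0,0,0],"hand": 0},
    {"slide": [0,-0.9,0],"twist": [0,0,0],"hand": 0},
    {"slide": [0,-0.9,0],"twist": [0,0,0],"hand": 0},
    {"slide": [0,-0.9,0],"twist": [0,0,0],"hand": 0},
    {"slide": [0,-0.9,0],"twist": [0,0,0],"hand": 0},
  ],
)

```text
time_s: 4.87
eef_pos: [0.672, 0.1632, 0.0803]
tcp_rot: [0.0, 1.0, -0.028, 0.0]
ft_force: [-2.5, -1.8, 5.8]
gripper_width: -0.0
grip_force: 3.0
```

Request:
jog_arm(
  targets=[
    {"slide": [0,-0.7,0],"twist": [0,0,0],"hand": 0},
    {"slide": [0,-0.7,0],"twist": [0,0,0],"hand": 0},
    {"slide": [0,0,0],"twist": [0,0,0],"hand": 0},
  ],
)

```text
time_s: 5.12
eef_pos: [0.6729, 0.1787, 0.0804]
tcp_rot: [-0.0, 1.0, -0.027, 0.001]
ft_force: [-1.6, 2.8, 6.9]
gripper_width: -0.0004
grip_force: 3.0
```

Request:
jog_arm(
  targets=[
    {"slide": [0,-0.3,0],"twist": [0,0,0],"hand": 0},
    {"slide": [0,-0.3,0],"twist": [0,0,0],"hand": 0},
    {"slide": [0,0,0],"twist": [0,0,0],"hand": 0},
  ],
)

```text
time_s: 5.37
eef_pos: [0.6732, 0.1835, 0.0803]
tcp_rot: [0.0, 1.0, -0.027, 0.0]
ft_force: [-1.8, -0.9, 6.3]
gripper_width: -0.0002
grip_force: 3.0
```

```bash
python3 - <<'E'
from h import *
o=env.observe(); print(o['eef_pos'],o['ft_force'])
a,_=snap('scene','scene2'); b,d=snap('top','top2')
A=cv2.resize(a[170:310,190:350],None,fx=2.8,fy=2.8,interpolation=2); B=cv2.resize(b[150:280,210:345],None,fx=2.8,fy=2.8,interpolation=2)
o=np.zeros((400,800,3),np.uint8); o[:A.shape[0],:420]=A[:,:420]; o[:B.shape[0],422:422+B.shape[1]]=B
cv2.imwrite('pics/v2.png',o)
E
```

```text
[0.67322388 0.18348371 0.08034275] [-1.7922342  -0.93231183  6.2864262 ]
```

View pics/v2.png

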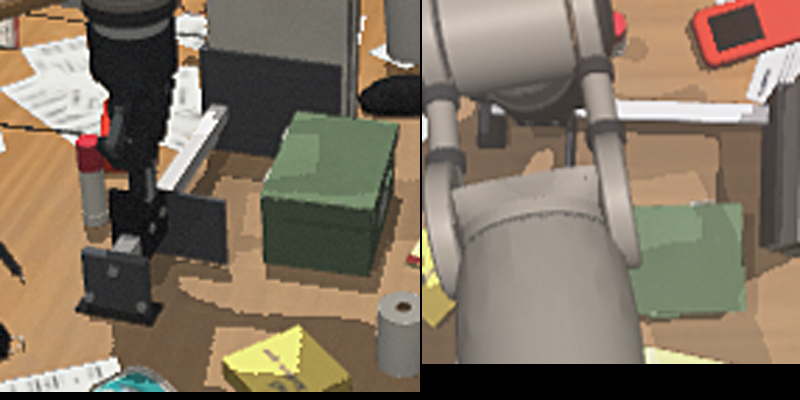

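The jaw is well back. In the top view, its plate end is at about (572,165) in the composite. Next I'll convert that to a bay width.

```bash
python3 - <<'E'
from m3 import *
from h import cloud
f=np.load('pics/top2.npz'); W=cloud('top',f['d'])
o=np.array([.656,-.034]); a=np.radians(-3.1); ex=np.array([np.cos(a),np.sin(a)]); ey=np.array([-ex[1],ex[0]])
R=lambda p:np.stack([(p-o)@ex,(p-o)@ey],-1)
m=np.zeros(W.shape[:2],bool); m[190:212,250:275]=1; m&=(W[...,2]>.06)&(W[...,2]<.085)
p=R(W[m][:,:2]); print(len(p),p.min(0),p.max(0),np.median(p,0))
print(R(ray('top',[(210+(577-422)/2.8,205)],.076)[:,:2]))
print('tcp',R(np.array([[.6732,.1835]])))
E
```

```text
69 [-0.05307799  0.19070421] [0.0006967  0.22617177] [-0.01501615  0.19482569]
[[-0.04190475  0.18459597]]
tcp [[0.00541269 0.21811188]]
```

Request:
jog_arm(
  targets=[
    {"slide": [0,-0.3,0],"twist": [0,0,0],"hand": 0},
    {"slide": [0,-0.2,0],"twist": [0,0,0],"hand": 0},
    {"slide": [0,-0.2,0],"twist": [0,0,0],"hand": 0},
    {"slide": [0,0,0],"twist": [0,0,0],"hand": 0},
  ],
)

```text
time_s: 5.8
eef_pos: [0.6743, 0.1899, 0.0806]
tcp_rot: [0.0, 1.0, -0.028, 0.001]
ft_force: [0.6, -2.0, 5.1]
gripper_width: 0.0
grip_force: 3.0
```

Request:
jog_arm(
  targets=[
    {"slide": [0,-0.2,0],"twist": [0,0,0],"hand": 0},
    {"slide": [0,-0.15,0],"twist": [0,0,0],"hand": 0},
    {"slide": [0,0,0],"twist": [0,0,0],"hand": 0},
  ],
)

```text
time_s: 6.05
eef_pos: [0.6745, 0.1932, 0.0806]
tcp_rot: [0.0, 1.0, -0.028, 0.001]
ft_force: [0.3, -3.3, 6.1]
gripper_width: 0.0002
grip_force: 3.0
```

Request:
jog_arm(
  targets=[
    {"slide": [0,0,-1],"twist": [0,0,0],"hand": 0},
    {"slide": [0,0,-3],"twist": [0,0,0],"hand": 0},
    {"slide": [0,0,-4],"twist": [0,0,0],"hand": 0},
    {"slide": [0,0,-4],"twist": [0,0,0],"hand": 0},
    {"slide": [0,0,-3],"twist": [0,0,0],"hand": 0},
    {"slide": [-3.5,0,0],"twist": [0,0,0],"hand": 0},
    {"slide": [-3.5,0,0],"twist": [0,0,0],"hand": 4},
    {"slide": [-3.5,0,0],"twist": [0,0,0],"hand": 8.5},
  ],
)

```text
time_s: 6.72
eef_pos: [0.5676, 0.1997, 0.2299]
tcp_rot: [-0.0, 1.0, -0.028, 0.0]
ft_force: [0.3, 0.8, -0.3]
gripper_width: 0.0232
grip_force: 0.0
```

```bash
python3 - <<'E'
from h import *
o=env.observe(); print(o['eef_pos'],o['ft_force'])
a,_=snap('scene','scene3'); b,d=snap('top','top3')
A=cv2.resize(a[170:310,190:350],None,fx=2.8,fy=2.8,interpolation=2); B=cv2.resize(b[150:280,210:345],None,fx=2.8,fy=2.8,interpolation=2)
o=np.zeros((400,800,3),np.uint8); o[:A.shape[0],:420]=A[:,:420]; o[:B.shape[0],422:422+B.shape[1]]=B
cv2.imwrite('pics/v3.png',o)
E
```

```text
[0.56762584 0.19972893 0.22992744] [ 0.34626587  0.8316522  -0.2946999 ]
```

View pics/v3.png

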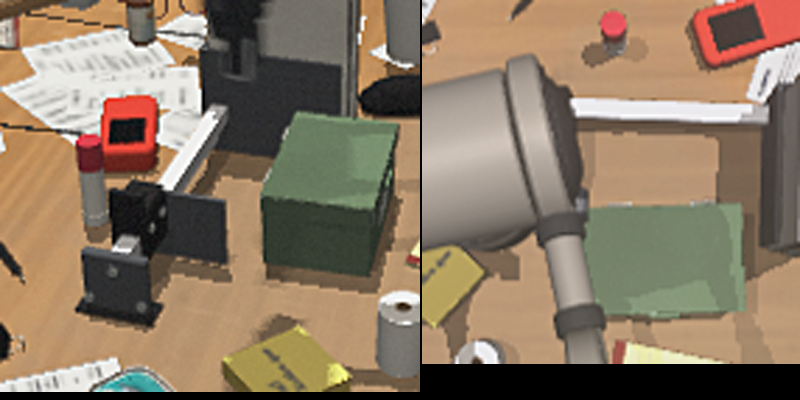

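```bash
python3 - <<'E'
from m3 import *
o=np.array([.656,-.034]); a=np.radians(-3.1); ex=np.array([np.cos(a),np.sin(a)]); ey=np.array([-ex[1],ex[0]])
R=lambda p:np.stack([(p-o)@ex,(p-o)@ey],-1).round(4)
print('plate outer top',R(ray('scene',[(190+226/2.8,170+203/2.8),(190+165/2.8,170+192/2.8)],.076)[:,:2]))
from h import cloud
W=cloud('scene',np.load('pics/scene3.npz')['d'])
q=W[170+205//3:170+250//3,:][:, :]
for r,c in((247,258),(250,262),(253,266)): print(W[r,c],R(W[r,c][None,:2]))
g=lambda s:(190+s[0]/2.8,170+s[1]/2.8)
print('box near left top edge',R(ray('scene',[g((293,113)),g((263,197)),g((374,211)),g((399,124))],.078)[:,:2]))
E
```

```text
plate outer top [[-0.0695  0.203 ]
 [-0.011   0.2015]]
[0.63452551 0.16326058 0.05053635] [[-0.0321  0.1958]]
[0.62415437 0.16340883 0.04298934] [[-0.0425  0.1954]]
[0.61338784 0.16475399 0.03631269] [[-0.0533  0.1962]]
box near left top edge [[-0.0835  0.0373]
 [-0.0991  0.1876]
 [-0.1987  0.1817]
 [-0.1883  0.0297]]
```

Request:
jog_arm(
  targets=[
    {"slide": [-2.7,2.56,0],"twist": [0,0,0],"hand": 8.5},
    {"slide": [-2.7,2.56,0],"twist": [0,0,0],"hand": 8.5},
    {"slide": [-2.7,2.56,0],"twist": [0,0,0],"hand": 8.5},
    {"slide": [-2.7,2.56,0],"twist": [0,0,0],"hand": 8.5},
    {"slide": [-2.7,2.56,0],"twist": [0,0,0],"hand": 8.5},
    {"slide": [0,0,3],"twist": [0,0,0],"hand": 8.5},
    {"slide": [0,0,3],"twist": [0,0,0],"hand": 8.5},
    {"slide": [0,0,3],"twist": [0,0,0],"hand": 8.5},
  ],
)

```text
time_s: 7.48
eef_pos: [0.4278, 0.0789, 0.1398]
tcp_rot: [-0.0, 1.0, -0.028, 0.002]
ft_force: [1.0, -0.3, -0.2]
gripper_width: 0.0848
grip_force: 0.0
```

Request:
jog_arm(
  targets=[
    {"slide": [0,0,3],"twist": [0,0,0],"hand": 8.5},
    {"slide": [0,0,3],"twist": [0,0,0],"hand": 8.5},
    {"slide": [0,0,3],"twist": [0,0,0],"hand": 8.5},
    {"slide": [0,0,2.4],"twist": [0,0,0],"hand": 8.5},
    {"slide": [0,0,0],"twist": [0,0,0],"hand": 8.5},
  ],
)

```text
time_s: 7.9
eef_pos: [0.4249, 0.0792, 0.0222]
tcp_rot: [0.0, 1.0, -0.028, -0.004]
ft_force: [-1.4, -1.1, -0.2]
gripper_width: 0.0848
grip_force: 0.0
```

Request:
jog_arm(
  targets=[
    {"slide": [1.2,0,0],"twist": [0,0,0],"hand": 8.5},
    {"slide": [1.2,0,0],"twist": [0,0,0],"hand": 8.5},
    {"slide": [0.5,0,0],"twist": [0,0,0],"hand": 8.5},
    {"slide": [0.5,0,0],"twist": [0,0,0],"hand": 8.5},
    {"slide": [0.5,0,0],"twist": [0,0,0],"hand": 8.5},
    {"slide": [0.5,0.1,0],"twist": [0,0,0],"hand": 8.5},
    {"slide": [0.5,0.1,0],"twist": [0,0,0],"hand": 8.5},
  ],
)

```text
time_s: 8.48
eef_pos: [0.4755, 0.0747, 0.0258]
tcp_rot: [0.0, 1.0, -0.027, -0.0]
ft_force: [-2.6, 0.5, 1.9]
gripper_width: 0.085
grip_force: 0.8
```

Request:
jog_arm(
  targets=[
    {"slide": [0.6,0.1,0],"twist": [0,0,0],"hand": 8.5},
    {"slide": [0.6,0.1,0],"twist": [0,0,0],"hand": 8.5},
    {"slide": [0.6,0.1,0],"twist": [0,0,0],"hand": 8.5},
    {"slide": [0.6,0.1,0],"twist": [0,0,0],"hand": 8.5},
    {"slide": [0.6,0.1,0],"twist": [0,0,0],"hand": 8.5},
    {"slide": [0.6,0.1,0],"twist": [0,0,0],"hand": 8.5},
    {"slide": [0.6,0.1,0],"twist": [0,0,0],"hand": 8.5},
  ],
)

```text
time_s: 9.07
eef_pos: [0.5179, 0.0651, 0.0255]
tcp_rot: [0.0, 1.0, -0.028, 0.0]
ft_force: [-4.4, 2.2, 5.5]
gripper_width: 0.0847
grip_force: 1.1
```

Request:
jog_arm(
  targets=[
    {"slide": [0.5,0,0],"twist": [0,0,0],"hand": 8.5},
    {"slide": [0.5,0,0],"twist": [0,0,0],"hand": 8.5},
    {"slide": [0.5,0,0],"twist": [0,0,0],"hand": 8.5},
    {"slide": [0.4,0,0],"twist": [0,0,0],"hand": 8.5},
    {"slide": [0,0,0],"twist": [0,0,0],"hand": 8.5},
  ],
)

```text
time_s: 9.48
eef_pos: [0.5377, 0.064, 0.0255]
tcp_rot: [0.0, 1.0, -0.028, 0.001]
ft_force: [-1.1, -0.9, 2.1]
gripper_width: 0.085
grip_force: 0.0
```

```bash
python3 - <<'E'
from h import *
from m3 import ray
o=env.observe(); print(o['eef_pos'],o['ft_force'])
a,_=snap('scene','scene4'); b,d=snap('top','top4')
A=cv2.resize(a[170:310,190:350],None,fx=2.8,fy=2.8,interpolation=2); B=cv2.resize(b[150:280,210:345],None,fx=2.8,fy=2.8,interpolation=2)
o=np.zeros((400,800,3),np.uint8); o[:A.shape[0],:420]=A[:,:420]; o[:B.shape[0],422:422+B.shape[1]]=B
cv2.imwrite('pics/v4.png',o)
E
```

```text
[0.53767207 0.06402576 0.02554614] [-1.10163733 -0.91842166  2.09873546]
```

View pics/v4.png

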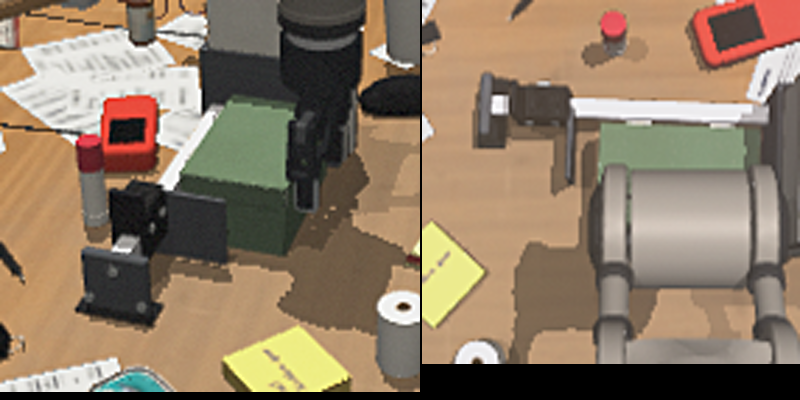

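The box is square to the bar and clear of the jaw plate (570,150), with its back edge (row ~122) a few mm short of the bar.

Request:
jog_arm(
  targets=[
    {"slide": [0.4,0,0],"twist": [0,0,0],"hand": 8.5},
    {"slide": [0.3,0,0],"twist": [0,0,0],"hand": 8.5},
    {"slide": [0.2,0,0],"twist": [0,0,0],"hand": 8.5},
    {"slide": [0,0,0],"twist": [0,0,0],"hand": 8.5},
  ],
)

```text
time_s: 9.92
eef_pos: [0.5454, 0.0637, 0.0255]
tcp_rot: [0.0, 1.0, -0.028, -0.0]
ft_force: [-2.3, 0.0, 3.9]
gripper_width: 0.0851
grip_force: 0.3
```

Request:
jog_arm(
  targets=[
    {"slide": [0.2,0,0],"twist": [0,0,0],"hand": 8.5},
    {"slide": [0.2,0,0],"twist": [0,0,0],"hand": 8.5},
    {"slide": [0,0,0],"twist": [0,0,0],"hand": 8.5},
  ],
)

```text
time_s: 10.17
eef_pos: [0.5469, 0.0635, 0.0253]
tcp_rot: [0.0, 1.0, -0.028, -0.003]
ft_force: [-12.2, 0.1, 10.6]
gripper_width: 0.0852
grip_force: 4.2
```

Request:
jog_arm(
  targets=[
    {"slide": [-1,0,0],"twist": [0,0,0],"hand": 8.5},
    {"slide": [-2,0,0],"twist": [0,0,0],"hand": 8.5},
    {"slide": [0,0,-4],"twist": [0,0,0],"hand": 8.5},
    {"slide": [0,0,-4],"twist": [0,0,0],"hand": 8.5},
    {"slide": [0,0,-4],"twist": [0,0,0],"hand": 8.5},
    {"slide": [0,0,-4],"twist": [0,0,0],"hand": 0},
    {"slide": [2.1,-2.88,0],"twist": [0,0,0],"hand": 0},
    {"slide": [2.1,-2.88,0],"twist": [0,0,0],"hand": 0},
  ],
)

```text
time_s: 10.83
eef_pos: [0.5668, 0.1203, 0.1895]
tcp_rot: [-0.0, 1.0, -0.029, 0.004]
ft_force: [0.6, -0.4, 0.2]
gripper_width: 0.0513
grip_force: 0.0
```

Request:
jog_arm(
  targets=[
    {"slide": [2.1,-2.88,0],"twist": [0,0,0],"hand": 0},
    {"slide": [2.1,-2.88,0],"twist": [0,0,0],"hand": 0},
    {"slide": [2.1,-2.88,0],"twist": [0,0,0],"hand": 0},
    {"slide": [0,0,2],"twist": [0,0,0],"hand": 0},
    {"slide": [0,0,0],"twist": [0,0,0],"hand": 0},
  ],
)

```text
time_s: 11.25
eef_pos: [0.6314, 0.2045, 0.1612]
tcp_rot: [0.001, 1.0, -0.027, -0.002]
ft_force: [-0.6, -0.6, -1.1]
gripper_width: -0.0
grip_force: 0.0
```

```bash
python3 - <<'E'
from h import *
from m3 import ray
s=env.observe(); print(s['eef_pos'],s['ft_force'])
o=np.array([.656,-.034]); t=np.radians(-3.1); ex=np.array([np.cos(t),np.sin(t)]); ey=np.array([-ex[1],ex[0]])
p=s['eef_pos'][:2]-o; print('tcp rack',p@ex,p@ey)
a,_=snap('scene','scene5'); b,d=snap('top','top5')
A=cv2.resize(a[170:310,190:350],None,fx=2.8,fy=2.8,interpolation=2); B=cv2.resize(b[150:280,210:345],None,fx=2.8,fy=2.8,interpolation=2)
v=np.zeros((400,800,3),np.uint8); v[:A.shape[0],:420]=A[:,:420]; v[:B.shape[0],422:422+B.shape[1]]=B
cv2.imwrite('pics/v5.png',v)
E
```

```text
[0.63144768 0.20450176 0.16119558] [-0.61359084 -0.59729616 -1.11312683]
tcp rack -0.037414287223969174 0.23682498876813995
```

View pics/v5.png

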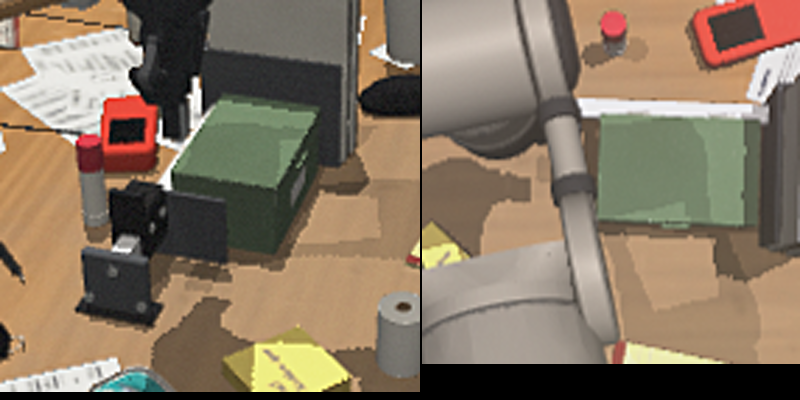

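The box is square against the bar, with the jaw still back. Next, lower the closed fingers outside the plate and push it in.

Request:
jog_arm(
  targets=[
    {"slide": [0,0,2.5],"twist": [0,0,0],"hand": 0},
    {"slide": [0,0,2.5],"twist": [0,0,0],"hand": 0},
    {"slide": [0,0,2.5],"twist": [0,0,0],"hand": 0},
    {"slide": [0,0,2.5],"twist": [0,0,0],"hand": 0},
    {"slide": [0,0,1.0],"twist": [0,0,0],"hand": 0},
    {"slide": [0,0.8,0],"twist": [0,0,0],"hand": 0},
    {"slide": [0,0.8,0],"twist": [0,0,0],"hand": 0},
  ],
)

```text
time_s: 11.93
eef_pos: [0.6315, 0.1864, 0.0566]
tcp_rot: [0.0, 1.0, -0.028, 0.001]
ft_force: [0.1, 0.5, 0.2]
gripper_width: 0.0001
grip_force: 0.0
```

Request:
jog_arm(
  targets=[
    {"slide": [0,0.6,0],"twist": [0,0,0],"hand": 0},
    {"slide": [0,0.6,0],"twist": [0,0,0],"hand": 0},
    {"slide": [0,0.6,0],"twist": [0,0,0],"hand": 0},
    {"slide": [0,0,0],"twist": [0,0,0],"hand": 0},
  ],
)

```text
time_s: 12.27
eef_pos: [0.6314, 0.1698, 0.0578]
tcp_rot: [-0.002, 1.0, -0.028, 0.002]
ft_force: [1.5, 2.2, -0.4]
gripper_width: -0.0001
grip_force: 0.9
```

Request:
jog_arm(
  targets=[
    {"slide": [0,0.4,0.4],"twist": [0,0,0],"hand": 0},
    {"slide": [0,0.4,0],"twist": [0,0,0],"hand": 0},
    {"slide": [0,0.4,0],"twist": [0,0,0],"hand": 0},
    {"slide": [0,0.3,0],"twist": [0,0,0],"hand": 0},
    {"slide": [0,0.3,0],"twist": [0,0,0],"hand": 0},
    {"slide": [0,0,0],"twist": [0,0,0],"hand": 0},
  ],
)

```text
time_s: 12.77
eef_pos: [0.6307, 0.1532, 0.0539]
tcp_rot: [-0.002, 1.0, -0.028, 0.003]
ft_force: [0.9, 5.5, 0.5]
gripper_width: -0.0001
grip_force: 2.2
```

Request:
jog_arm(
  targets=[
    {"slide": [0,0.3,0],"twist": [0,0,0],"hand": 0},
    {"slide": [0,0.3,0],"twist": [0,0,0],"hand": 0},
    {"slide": [0,0,0],"twist": [0,0,0],"hand": 0},
  ],
)

```text
time_s: 13.02
eef_pos: [0.6304, 0.1476, 0.0539]
tcp_rot: [-0.002, 1.0, -0.028, 0.003]
ft_force: [1.6, 12.2, 0.1]
gripper_width: -0.0002
grip_force: 6.0
```

Request:
jog_arm(
  targets=[
    {"slide": [0,0.2,0],"twist": [0,0,0],"hand": 0},
    {"slide": [0,0,0],"twist": [0,0,0],"hand": 0},
  ],
)

```text
time_s: 13.18
eef_pos: [0.6303, 0.1463, 0.0539]
tcp_rot: [-0.003, 1.0, -0.028, 0.003]
ft_force: [1.6, 14.5, 1.3]
gripper_width: 0.0
grip_force: 7.3
```

Request:
jog_arm(
  targets=[
    {"slide": [0,0.2,0],"twist": [0,0,0],"hand": 0},
    {"slide": [0,0,0],"twist": [0,0,0],"hand": 0},
  ],
)

```text
time_s: 13.35
eef_pos: [0.6302, 0.1444, 0.0539]
tcp_rot: [-0.003, 1.0, -0.028, 0.003]
ft_force: [2.2, 14.9, 0.6]
gripper_width: -0.0006
grip_force: 7.1
```

Request:
jog_arm(
  targets=[
    {"slide": [0,0.2,0],"twist": [0,0,0],"hand": 0},
    {"slide": [0,0,0],"twist": [0,0,0],"hand": 0},
  ],
)

```text
time_s: 13.52
eef_pos: [0.6301, 0.1443, 0.0539]
tcp_rot: [-0.004, 1.0, -0.028, 0.003]
ft_force: [2.8, 22.3, -1.1]
gripper_width: -0.0
grip_force: 11.2
```

Request:
jog_arm(
  targets=[
    {"slide": [0,0.1,0],"twist": [0,0,0],"hand": 0},
    {"slide": [0,0,0],"twist": [0,0,0],"hand": 0},
  ],
)

```text
time_s: 13.68
eef_pos: [0.6302, 0.1442, 0.054]
tcp_rot: [-0.005, 1.0, -0.028, 0.003]
ft_force: [3.2, 25.3, -0.9]
gripper_width: -0.0001
grip_force: 12.8
```

Request:
jog_arm(
  targets=[
    {"slide": [0,-0.5,0],"twist": [0,0,0],"hand": 0},
    {"slide": [0,-1,0],"twist": [0,0,0],"hand": 0},
    {"slide": [0,-1.5,0],"twist": [0,0,0],"hand": 0},
    {"slide": [0,0,-3.5],"twist": [0,0,0],"hand": 0},
    {"slide": [0,0,-4],"twist": [0,0,0],"hand": 0},
    {"slide": [0,0,-4],"twist": [0,0,0],"hand": 0},
    {"slide": [-2,-3,-2],"twist": [0,0,0],"hand": 0},
    {"slide": [-2,-3,-2],"twist": [0,0,0],"hand": 0},
  ],
)

```text
time_s: 14.35
eef_pos: [0.5946, 0.2299, 0.2097]
tcp_rot: [-0.0, 1.0, -0.03, 0.002]
ft_force: [-0.5, 1.0, -1.1]
gripper_width: -0.0002
grip_force: 0.0
```

Request:
jog_arm(
  targets=[
    {"slide": [-2,-3,0],"twist": [0,0,0],"hand": 0},
    {"slide": [-2,-3,0],"twist": [0,0,0],"hand": 0},
    {"slide": [-2,-3,0],"twist": [0,0,0],"hand": 0},
    {"slide": [0,0,0],"twist": [0,0,0],"hand": 0},
  ],
)

```text
time_s: 14.68
eef_pos: [0.5349, 0.3292, 0.2075]
tcp_rot: [-0.001, 1.0, -0.025, -0.0]
ft_force: [-0.7, -0.3, -0.0]
gripper_width: -0.0001
grip_force: 0.0
```

```bash
python3 - <<'E'
from h import *
from m3 import box
s=env.observe(); print(s['eef_pos'],s['ft_force'])
o=np.array([.656,-.034]); t=np.radians(-3.1); ex=np.array([np.cos(t),np.sin(t)]); ey=np.array([-ex[1],ex[0]])
a,_=snap('scene','scene6'); b,d=snap('top','top6')
r=box(b); p=np.array(r[0])/1000-o; print('box rack',p@ex,p@ey)
A=cv2.resize(a[170:310,190:350],None,fx=2.8,fy=2.8,interpolation=2); B=cv2.resize(b[170:250,255:345],None,fx=4,fy=4,interpolation=2)
v=np.zeros((400,800,3),np.uint8); v[:A.shape[0],:420]=A[:,:420]; v[:B.shape[0],422:422+B.shape[1]]=B
cv2.imwrite('pics/v6.png',v)
E
```

```text
[0.53490577 0.32920188 0.20746951] [-0.68429092 -0.31788639 -0.00568869]
box ((607.8939819335938, 58.850921630859375), (126.11394500732422, 99.62164306640625), 88.4549331665039) 181
box rack -0.053056890729021144 0.09011353376754294
```

View pics/v6.png

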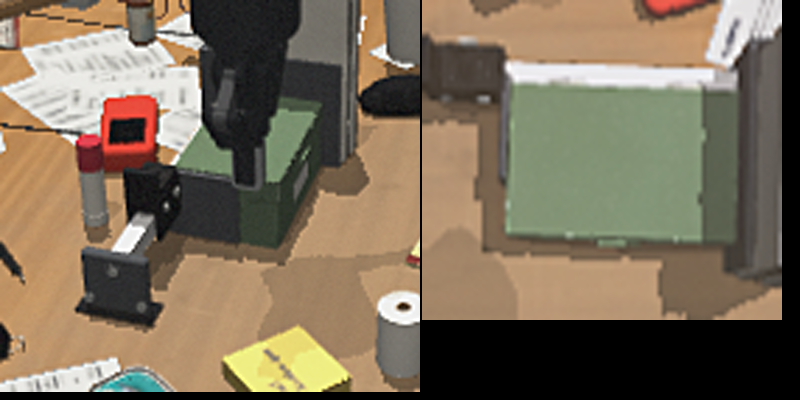

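The box stands between the plate (≈505) and the cheek (≈738), with its back edge at the bar. A shadow clipped the colour mask on the right, so I'll re-fit the edges from the same picture.

```bash
python3 - <<'E'
from m3 import *
o=np.array([.656,-.034]); t=np.radians(-3.1); ex=np.array([np.cos(t),np.sin(t)]); ey=np.array([-ex[1],ex[0]])
im=np.load('pics/top6.npz')['im']; hsv=cv2.cvtColor(im,cv2.COLOR_BGR2HSV)
g=cv2.inRange(hsv,(40,30,20),(95,255,255)); g[:175]=0;g[245:]=0;g[:,:265]=0;g[:,345:]=0
R=lambda q:np.stack([(q-o)@ex,(q-o)@ey],-1)
fr=[];bk=[]
for c in range(282,328):
    r=np.where(g[:,c])[0]
    if len(r)>20: bk.append((c,r[0]-.5)); fr.append((c,r[-1]+.5))
for n,e in(('front',fr),('back',bk)):
    p=R(ray('top',e,.078)[:,:2]); k=np.polyfit(p[:,1],p[:,0],1); res=p[:,0]-np.polyval(k,p[:,1]); ok=abs(res)<.003
    k=np.polyfit(p[ok,1],p[ok,0],1); print(n,'rx at ry=.078:',np.polyval(k,.078).round(4),'slope deg',np.degrees(k[0]).round(2),ok.sum())
row=[R(ray('top',[(np.where(g[r])[0][0]-.5,r),(np.where(g[r])[0][-1]+.5,r)],.078)[:,:2])[:,1].round(4) for r in(200,210,220)]
print('left/right ry',row)
W=cloud('top',np.load('pics/top6.npz')['d']); print('top z',np.median(W[200:222,285:325,2]),np.median(W[200:222,285:290,2]),np.median(W[200:222,320:325,2]))
E
```

```text
front rx at ry=.078: -0.1045 slope deg -0.11 44
back rx at ry=.078: -0.0011 slope deg -0.13 45
left/right ry [array([0.1551, 0.0025]), array([0.154 , 0.0018]), array([0.1557, 0.0038])]
top z 0.0771126042238943 0.07731888909617264 0.07717790418044654
```

```bash
python3 - <<'E'
import numpy as np,cv2
for f in('top5','top6'):
    im=np.load(f'pics/{f}.npz')['im']; hsv=cv2.cvtColor(im,cv2.COLOR_BGR2HSV); g=cv2.inRange(hsv,(40,30,20),(95,255,255)); g[:175]=0;g[245:]=0
    e=np.array([(c,*np.where(g[:,c])[0][[0,-1]]) for c in range(285,318)])
    print(f,[np.polyval(np.polyfit(e[:,0],e[:,i],1),302).round(2) for i in(1,2)])
im=lambda f:np.load(f'pics/{f}.npz')['im']
for n in('top',):
    d=cv2.absdiff(im('top0'),im('top6')).sum(2)
    for nm,(x,y) in dict(glue=(278,160),red=(328,158),mouse=(383,252),roll=(230,280),sticky=(215,247),mint=(184,214)).items(): print(nm,d[y-12:y+12,x-12:x+12].mean().round(1))
E
```

```text
top5 [np.float64(191.82), np.float64(229.33)]
top6 [np.float64(191.74), np.float64(229.19)]
glue 2.6
red 2.3
mouse 2.5
roll 4.3
sticky 31.6
mint 161.7
```

```bash
python3 -c "
from plant import env
print(env.close_job())"
```

```text
the job is handed in; nothing more can be done
None
```

The jaw was released and slid back, the box was pushed in against the bar, and the jaw was closed until the box stood snug against the cheek. In the last picture it was within about 2 mm of home, and the job was handed in at about 15 s. The other desk items showed no sign of moving, though the arm or its shadow covered the mint tin and sticky notes in the final top-view check.

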